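# Clamp the unpriced article in the marking clamp

### The job

The marking clamp holds goods while they are priced. Two of the three articles (two flat tins and a toy box) are done and stand in the wire rail: leave those alone. Stand the one that is not in the rail upright on the clamp's bed, mid-way across, with its two broad faces towards the jaws - open the clamp first if the gap is too narrow - then tighten the recessed knob until the article is held against the fixed jaw with the sprung pad pushed about half way in, never all the way.

Things in the scene. Friction and masses are not known exactly. Their poses are not given: they have to be found in the camera images.
- flat_tin_a: flat bare-metal solvent tin standing upright: 40 mm thick along its x (42 over the seams), 88 mm wide along its y, body 135 mm tall, round screw cap to 151 mm, 21 mm off centre to its -y side; about 0.4 kg. Origin: centre of its underside, z up. May stand in the rail or outside.
- flat_tin_b: flat bare-metal solvent tin standing upright: 40 mm thick along its x (42 over the seams), 88 mm wide along its y, body 135 mm tall, round screw cap to 151 mm, 21 mm off centre to its -y side; about 0.4 kg. Origin: centre of its underside, z up. May stand in the rail or outside. Looks the same as flat_tin_a.
- toy_box: small cardboard toy box standing upright: 26 mm thick along its x, 46 mm wide along its y, 62 mm tall, rigid and light. Origin: centre of its underside, z up. May stand in the rail or outside.
- rail: fixed wire display rail on the table, a U of steel wire 34 mm high, 110 mm deep (x) and 200 mm wide (y), open to its -x side, without a floor. Origin: centre of its area at table height. Two of the three articles stand inside it.
- clamp: grey marking clamp fixed to the table; origin at table height, y is the jaw axis. Bed plate: x -58 to 58, y -164 to 104 mm, top 8 mm over the table. Fixed jaw's face at y = +80 mm; both jaws are 100 mm wide in x, tops 36 mm over the table. The article stands on the bed between pad and fixed jaw, at x = 0, its own x (thickness) along the clamp's y. Knob axis at x = 0, y = -110 mm.
- clamp_anvil: the fixed jaw, part of the clamp at its +y end (its origin and axes are the clamp's).
- clamp_bed (a point): point on top of the bed at the clamp's x = 0, y = +55 mm, 25 mm in front of the fixed jaw's face.
- knob_grip (a point): centre of the knob's grip bar, on the upright knob axis, 40 mm over the table; its x runs along the bar. Black bar 44 mm long, 12 thick, from 28 to 52.5 mm over the table, inside a round guard cup of 95 mm inside diameter, 104 outside, rim 56 and inner floor 22 mm over the table.
- clamp_knob (a joint): knob angle, rad, 0 to 4.5, growing clockwise seen from above; at 0 the bar lies along the clamp's x. Clockwise closes: 12 mm a radian, free gap pad to fixed jaw = 66 mm - 12 mm x q; starts with gaps of 34 to 62 mm. Friction about 0.25 N m: it stays where it is left, even under clamping force; torque rises as the pad is pressed. Takes several grasps.
- clamp_pad (a joint): how far the sprung rubber pad on the moving jaw is pushed in, m: 0 free, 0.012 fully in; 1.5 N a mm. Pad face 64 mm wide, 12 to 34 mm over the table; free, it stands 14 mm proud of the jaw. An article short of the fixed jaw is first pushed along the bed, which takes up to 5 N.
- pad_face (a point): centre of the pad's face, which looks along the clamp's +y to the fixed jaw.
Mind the look-alikes: they are no part of the job. Leave any orange or pink look-alike of the flat_tin_b alone.

How it is judged:
By the outcome, as a careful person would: the job done as asked, in the order asked, and still so for the second after the job is handed in, with the robot touching nothing.
It also fails if it takes over 72 s, if anything falls off the work surface, if the arm or the gripper's body presses on something with over 40 N, if the wrist force passes 120 N, or if a joint passes its speed limit or range.

### The arm

A 6-joint arm with a two-finger parallel gripper is mounted at the origin on a cart in front of the work surface, level with it; the furniture and walls round the work are solid. World frame = base frame: x ahead of the robot, y to its left, z up, the work surface at z = 0. Lengths are in mm, angles in rad, forces in N, time in s.
With the tool pointing down it reaches from about 275 to 750 mm from the base axis. Payload 10.2 kg.
Tool frame: the origin (TCP) lies at the very end of the fingers, on their centre line; the grasp point (between the pads) lies 19 mm behind it; z points along the fingers, y is the line along which they close (so a half turn about z gives the same grasp; the last joint's range is limited). The gripper opens to 85 mm and grips with 20 to 120 N. Pads are 22 mm wide; open, the fingers measure 114 mm over their backs; the gripper's body (76 mm by 85 mm) begins 54 mm behind the grasp point. The pads swing forward as they close: fully open they stand 13 mm farther back than shut.
Start: joints at [-1.379, 0.313, 1.498, -0, 1.331, -0.223], TCP at [211.567, -480.49, 231.294] pointing down, gripper open.
Joint ranges: [-2.94, 2.94], [-0.97, 2.17], [0.19, 2.56], [-1.23, 4.37], [0.02, 3.11], [-2.88, 2.88]. Speed limits (rad/s): [2.39, 2.39, 3.01, 3.14, 3.14, 3.14].

### API

Orientations are given as a unit quaternion [w, x, y, z].
In Python, from rig import ctrl, optics gives the robot as it stands. The module is installed in compiled form; this text tells all that it offers.
- The arm moves only by the shell command python3 -m handwheel 'ROWS' [FORCE]. ROWS is JSON, a list that holds one entry, the list of rows, each a list of 5 numbers: the gripper command: -1 is fully open, 1 is shut, values between are in proportion, then the shift along the world's x, y, z in units of 50 mm (1.0 is 50 mm), then the turn about the world's z in units of 8 degrees (1.0 is 8 degrees). In form: [[[gripper, tx, ty, tz, twist], ...]]. A call has 1 to 10 rows; each row shifts and turns the commanded pose from where the row before left it; what a row does not reach is not made up. A row lasts 1/10 s, in which the tool goes at most 50 mm and 8.59 degrees, less where a joint would pass 70% of its speed; a pose out of reach is approached as far as the arm can. A call is refused whole if a number of a shift passes 1 or a number of a turn 1, either way. A call with a gripper value outside its range is refused whole. The fingers move at their own pace and stop on an object; FORCE is the grip in N (left out, the last holds). Time passes only in rows, so rows that do not move let the fingers close. It gives the time, the measured TCP pose, the force, the opening and the grip force at its end, in the units of the state.
- ctrl.sense(): the state, without advancing time (a new reading comes with each control period).
- optics.capture(name): name is "scene" or "top" or "wrist"; returns a dict with "img" (480x640x3 uint8, blue, green, red), "K" (3x3 intrinsics, pixels), "dist_coeffs" ([k1, k2, p1, p2, k3] as OpenCV has them; the pictures are not rectified), "R" (3x3) and "t" (3): a world point X has camera coordinates R X + t. Camera axes: x right, y down, z forward; pixel columns grow to the right and rows downward; lengths in mm; the calibration is good to about 2 mm. A picture is of the moment at which its call begins. There is no depth.
- ctrl.finish_job(): hands the job in; it is judged then, once.
The state is a dict: "time_s": time; "joints": joint angles; "dq": joint speeds; "tau": joint torques, N m; "eef_pos": TCP position; "ee_rot": TCP orientation; "force": force on the tool from outside, world axes, zero at the start; "wrist_torque": the same for the moment, N m; "grip_width": opening from 0.0 (shut) to 1.0 (fully open); "grip_force": force on a finger pad.
Only numpy, scipy, OpenCV 4.12 (cv2) and the standard library are available. Lean on these libraries where they do the work, as an engineer would, in place of code of your own. Each camera call takes 0.05 s, during which the arm holds its last target. There are 200 camera calls.

## Working session

There is one attempt and no reset: what is moved stays moved. The work goes in short steps, Python scripts to look and compute and a shell command to move; the robot and the scene stay as the last step left them, time stands still between calls to the robot, and variables do not carry over. Pictures are saved under pics/ and viewed, at most 10 in all, crops included, and the job is handed in when it is done.

```bash
mkdir -p pics; cat > h.py <<'E'
import numpy as np, cv2
from rig import ctrl, optics
def cap(n,f=None):
    c=optics.capture(n)
    if f: cv2.imwrite('pics/'+f,c['img'])
    return c
def ray(c,u,v,z):
    p=cv2.undistortPoints(np.array([[[u,v]]],float),np.array(c['K']),np.array(c['dist_coeffs']))[0,0]
    R=np.array(c['R']);C=-R.T@np.array(c['t']).ravel();d=R.T@np.array([p[0],p[1],1])
    return C+d*(z-C[2])/d[2]
def proj(c,X):
    return cv2.projectPoints(np.array(X,float).reshape(-1,1,3),cv2.Rodrigues(np.array(c['R']))[0],np.array(c['t'],float),np.array(c['K']),np.array(c['dist_coeffs']))[0].reshape(-1,2)
E
python3 - <<'E'
from h import *
for n in('top','scene'):
    c=cap(n,n+'1.png'); R=np.array(c['R']); print(n,-R.T@np.array(c['t']).ravel(),R[2])
s=ctrl.sense(); print(s)
E
```

```text
top [ 360.47982705  123.47486692 1146.21758884] [ 0.15682944 -0.00818462 -0.98759179]
scene [-127.39760703  911.38071878  580.97275426] [ 0.5669917  -0.68217817 -0.46168534]
{'time_s': 0.1, 'joints': array([-1.37940432e+00,  3.13422485e-01,  1.49833865e+00, -1.03137930e-05,
        1.33102866e+00, -2.23403689e-01]), 'dq': array([-0.00100187, -0.0002531 , -0.00161692, -0.00090822, -0.00082924,
       -0.00150235]), 'tau': array([ 2.09749684e-03, -4.12899613e+01, -2.60141587e+01, -1.53204819e-04,
        3.08575836e-03, -1.03596346e-05]), 'eef_pos': array([ 211.51672932, -480.25628332,  230.78621448]), 'ee_rot': array([-5.98573716e-04,  9.78569619e-01,  2.05915378e-01,  4.57221097e-06]), 'force': array([ 0.78511723,  0.75121498, -0.43265526]), 'wrist_torque': array([-0.02262994, -0.00654068, -0.00454505]), 'grip_force': 0.0, 'grip_width': 1.0014975509176738}
```

View pics/top1.png

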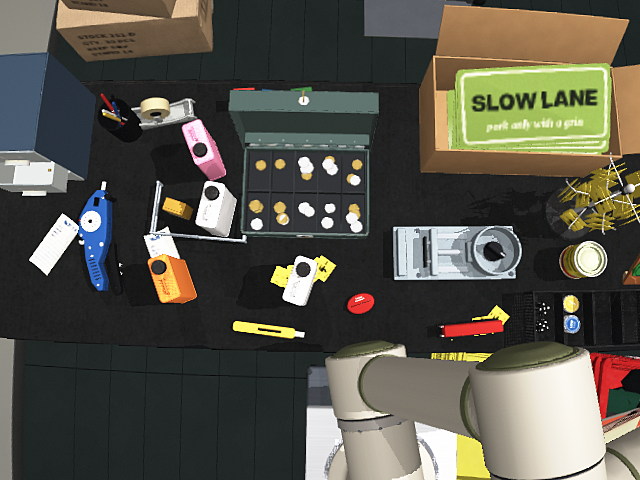

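View pics/scene1.png

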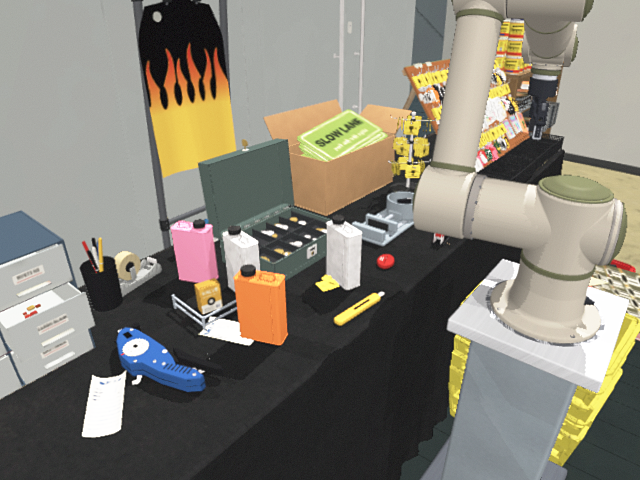

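The top view shows the free bare tin at about (300,280), with its cap at (304,266). The toy box and the other tin stand in the rail near (195,207). The clamp is at (455,252) with its knob at (492,252), and the orange and pink look-alikes stand apart. I'll enlarge the work area next.

```bash
python3 - <<'E'
from h import *
c=cap('top'); im=c['img'][215:325,260:530]
im=cv2.resize(im,None,fx=2.96,fy=2.96,interpolation=cv2.INTER_CUBIC); 
s=cap('scene'); g=cv2.resize(s['img'][200:305,310:430],None,fx=2.4,fy=2.4,interpolation=cv2.INTER_CUBIC)
o=np.zeros((580,800,3),np.uint8); o[:im.shape[0],:im.shape[1]]=im[:,:800]; o[326:326+g.shape[0],:g.shape[1]]=g[:254]
cv2.imwrite('pics/crop1.png',o)
for n,u,v,z in[('cap',304,266,151),('knob',490,252,52),('tinbottom',296,305,0),('clampL',394,253,8),('clampTL',393,226,8),('clampBR',519,279,8),('clampBL',393,280,8)]: print(n,ray(c,u,v,z).round(1))
m=cv2.inRange(c['img'],(150,150,150),(255,255,255)); m[:, :275]=0;m[:,325:]=0;m[:250]=0;m[312:]=0
k=max(cv2.findContours(m,0,2)[0],key=cv2.contourArea); print(cv2.minAreaRect(k), cv2.boxPoints(cv2.minAreaRect(k)).round(1).tolist())
E
```

```text
cap [435.7 165.4 151. ]
knob [ 478.6 -217.2   52. ]
tinbottom [363.7 186.8   0. ]
clampL [477.9 -20.5   8. ]
clampTL [536.4 -18.3   8. ]
clampBR [ 425.2 -294.7    8. ]
clampBL [420.1 -18.5   8. ]
((300.38861083984375, 280.4610290527344), (24.72908592224121, 47.61764907836914), 19.29004669189453) [[280.8999938964844, 298.79998779296875], [296.6000061035156, 253.89999389648438], [319.8999938964844, 262.1000061035156], [304.20001220703125, 307.0]]
```

View pics/crop1.png

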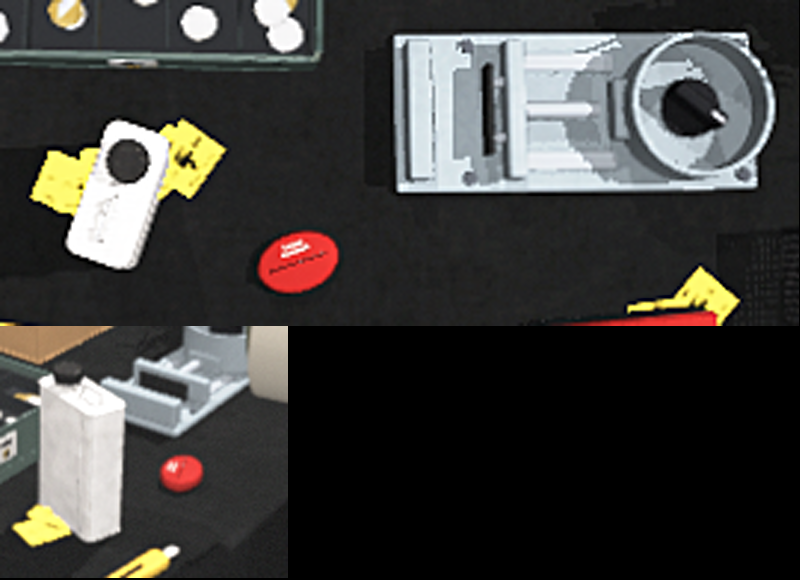

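The crop shows the clamp's bed lies almost parallel to the world axes, from crop x 397 to 757. The fixed jaw's face is at about 432 and the pad at about 484, so the gap is about 38 mm and the clamp must be opened first. The knob cup is centred at crop (703,107). I'll move over the knob and look with the wrist camera.

```bash
python3 -m handwheel '[[[-1,0.6,0.5,0,0],[-1,0.6,0.5,0,0],[-1,0.6,0.5,0,0],[-1,0.6,0.5,0,0],[-1,0.6,0.5,0,0],[-1,0.6,0.5,0,0],[-1,0.6,0.6,0,0],[-1,0.6,0.6,0,0],[-1,0.5,0.7,0,0],[-1,0,0,0,0]]]' 40
python3 - <<'E'
from h import *
c=cap('wrist','w1.png'); R=np.array(c['R']); print(-R.T@np.array(c['t']).ravel(),R[2]); s=ctrl.sense(); print(s['eef_pos'],s['joints'])
print(ray(cap('top'),497.5,251.1,56))
E
```

```text
time_s: 1.2
eef_pos: [478.6, -231.8, 231.1]
ee_rot: [-0.0, 0.978, 0.208, 0.0]
force: [-0.1, -0.5, -0.3]
grip_width: 1.002
grip_force: 0.0
[ 553.4611212  -198.63980629  373.06596708] [-0.28963352 -0.12862819 -0.94845517]
[ 477.46595318 -233.68795309  231.06695211] [-6.75749505e-01  3.27834249e-01  1.47789575e+00  5.71384665e-05
  1.33633344e+00  4.76555841e-01]
[ 480.24064208 -232.11507835   56.        ]
```

View pics/w1.png

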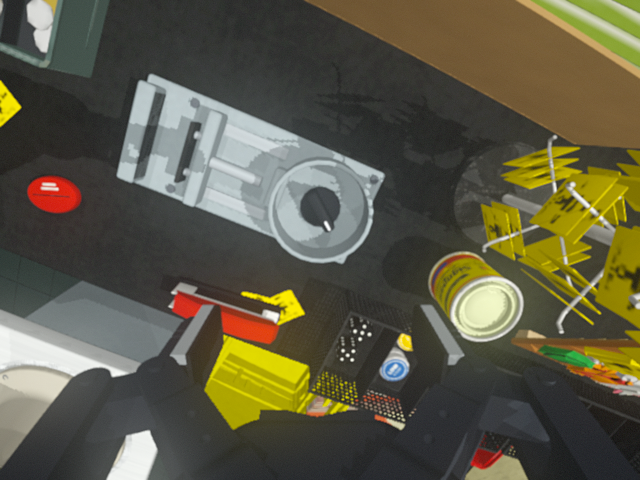

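The wrist view shows the clamp's bed running from (150,80) to (370,190), with the cup at (322,210) and the bar's white marker at (327,226). I'll make straight-down views of the knob and jaws to read the angle.

```bash
cat >> h.py <<'E'
def ortho(c,x0,x1,y0,y1,z,s):  # up=+x, left=+y, s px/mm
    h,w=int((x1-x0)*s),int((y1-y0)*s)
    J,I=np.meshgrid(np.arange(w),np.arange(h))
    X=np.stack([x1-I/s,y1-J/s,np.full(J.shape,z)],-1)
    p=proj(c,X).reshape(h,w,2).astype(np.float32)
    return cv2.remap(c['img'],p[...,0],p[...,1],cv2.INTER_CUBIC)
E
python3 - <<'E'
from h import *
c=cap('wrist')
a=ortho(c,440,520,-273,-193,52.5,5)   # knob 400x400
b=ortho(c,415,545,-150,-10,36,2.8)     # jaws
t=cap('top'); d=ortho(t,440,520,-273,-193,52.5,2.4); e=ortho(t,415,545,-150,-10,36,1.4)
o=np.zeros((600,800,3),np.uint8); o[:400,:400]=a;o[:b.shape[0],405:405+b.shape[1]]=b;o[405:405+d.shape[0],:d.shape[1]]=d; o[405:405+e.shape[0],405:405+e.shape[1]]=e
cv2.imwrite('pics/o1.png',o)
E
```

```text
(no output)
```

View pics/o1.png

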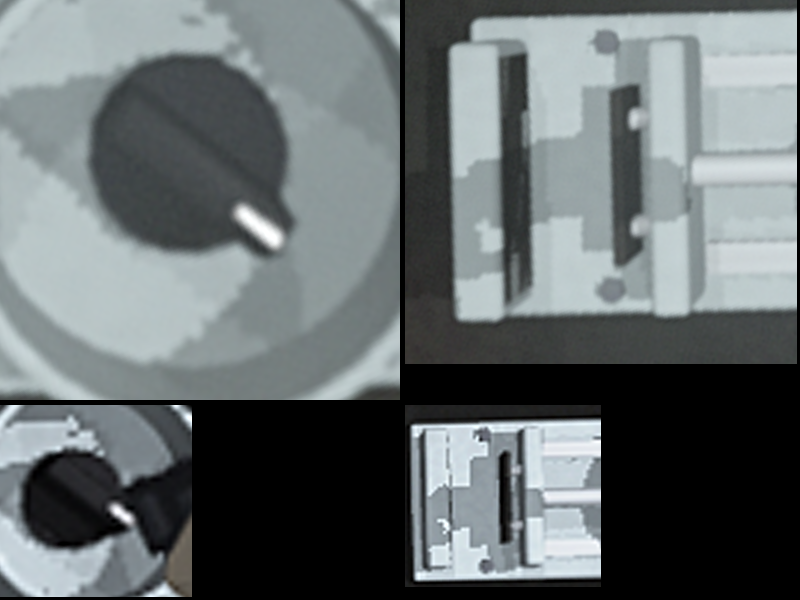

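The straight-down views put the bar's pointer at 38° below image-right, which gives q ≈ 2.23 and a gap of about 39 mm. The clamp's yaw is about +1.5°, the knob axis is near (484,-232), and the fixed jaw's face is near (479.5,-43). I'll grasp the knob now.

```bash
python3 -m handwheel '[[[0.25,0.1,0,-0.5,0.9],[0.25,0,0,-0.5,0.9],[0.25,0,0,-0.5,0.9],[0.25,0,0,-0.5,0.8],[0.25,0,0,-0.5,0],[0.25,0,0,-0.5,0],[0.25,0,0,0,0],[0.25,0,0,0,0]]]' 40
python3 - <<'E'
from h import *
c=cap('wrist'); a=ortho(c,440,520,-273,-193,52.5,5)
cv2.imwrite('pics/w2.png',np.hstack([cv2.resize(c['img'],(533,400)),a[:, :267]]) if 0 else cv2.resize(c['img'],(560,420)))
s=ctrl.sense(); print(s['eef_pos'],s['joints'][0]-s['joints'][5],s['grip_width'])
E
```

```text
time_s: 2.2
eef_pos: [481.4, -236.4, 81.9]
ee_rot: [0.0, 0.9, 0.436, 0.0]
force: [0.2, -0.3, 1.1]
grip_width: 0.376
grip_force: 0.0
[ 481.80777128 -236.494953     82.60160637] -0.6683724061064249 0.37592472277856903
```

View pics/w2.png

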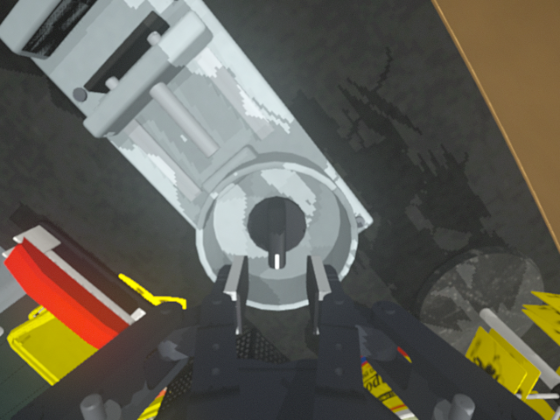

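The bar is vertical in the picture at u≈277, midway between the fingers (237 and 318), so the alignment is good. I'll descend and grip.

```bash
python3 -m handwheel '[[[0.25,0.04,0.08,-0.2,0],[0.25,0,0,-0.2,0],[0.25,0,0,-0.2,0],[0.25,0,0,-0.2,0],[0.25,0,0,-0.16,0],[0.25,0,0,0,0],[1,0,0,0,0],[1,0,0,0,0],[1,0,0,0,0],[1,0,0,0,0]]]' 40; python3 -m handwheel '[[[1,0,0,0,0],[1,0,0,0,0],[1,0,0,0,0.4],[1,0,0,0,0.4]]]'
python3 -c "
from h import *
s=ctrl.sense(); print(s['joints'][0]-s['joints'][5],s['wrist_torque'])"
```

```text
time_s: 3.25
eef_pos: [484.2, -232.0, 33.7]
ee_rot: [0.001, 0.9, 0.437, 0.0]
force: [4.0, -2.4, -2.2]
grip_width: 0.129
grip_force: 44.4
time_s: 3.65
eef_pos: [484.1, -231.9, 33.7]
ee_rot: [0.001, 0.874, 0.487, 0.0]
force: [2.9, -3.5, -1.1]
grip_width: 0.131
grip_force: 44.5
-0.5541296562586697 [-0.39821689 -0.55207998 -0.25420633]
```

```bash
python3 -m handwheel '[[[1,0,0,0,0.8],[1,0,0,0,0.8],[1,0,0,0,0.8],[1,0,0,0,0.8],[1,0,0,0,0.8],[1,0,0,0,0.8],[1,0,0,0,0.8],[1,0,0,0,0.8],[1,0,0,0,0.8],[1,0,0,0,0.8]]]'; python3 -m handwheel '[[[1,0,0,0,0.8],[1,0,0,0,0.8],[1,0,0,0,0.8],[1,0,0,0,0],[1,0,0,0,0]]]'
python3 - <<'E'
from h import *
s=ctrl.sense(); print(s['joints'],s['joints'][0]-s['joints'][5],s['wrist_torque'])
c=cap('wrist','w3.png');t=cap('top')
b=ortho(c,415,545,-150,-10,36,2.8);e=ortho(t,415,545,-150,-10,36,2.8)
cv2.imwrite('pics/o2.png',np.hstack([b,e]))
E
```

```text
time_s: 4.65
eef_pos: [483.0, -232.0, 33.7]
ee_rot: [-0.0, 0.482, 0.876, -0.0]
force: [-4.6, -4.6, 2.8]
grip_width: 0.129
grip_force: 45.1
time_s: 5.15
eef_pos: [482.7, -232.2, 33.7]
ee_rot: [-0.001, 0.33, 0.944, -0.001]
force: [-4.7, -5.3, 2.4]
grip_width: 0.127
grip_force: 45.1
[-0.6662483   0.57552299  1.67609477 -0.002622    0.89071765 -1.56195638] 0.8957080808963153 [-1.02241219  0.89455087  0.2509763 ]
```

View pics/o2.png

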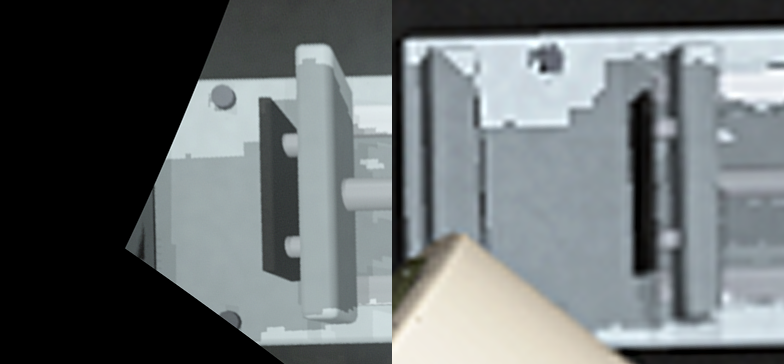

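The left view shows the moving pad at x≈262. In the right (top) view the fixed face is near x 475 and the pad at 632, so the gap is about 56 mm, which is enough for the 42 mm tin. I'll release the knob and go over the tin.

```bash
python3 -m handwheel '[[[0.25,0,0,0,0],[0.25,0,0,0,0],[0.25,0,0,0.3,0],[0.25,0,0,0.6,0],[0.25,0,0,0.8,0],[-1,0,0,0.8,0],[-1,0,0.2,0.8,0.8],[-1,-0.1,0.6,0.6,0.8],[-1,-0.1,0.7,0.3,0.8],[-1,-0.15,0.8,0,0]]]'; python3 -m handwheel '[[[-1,-0.2,0.8,0,0],[-1,-0.2,0.8,0,0],[-1,-0.2,0.8,0,0],[-1,-0.2,0.8,0,0],[-1,-0.1,0.8,0,0],[-1,-0.1,0.7,0,0],[-1,0,0.5,0,0],[-1,0,0.4,0,0],[-1,0,0,0,0],[-1,0,0,0,0]]]'
python3 - <<'E'
from h import *
c=cap('wrist','w4.png'); s=ctrl.sense(); print(s['joints'],s['joints'][0]-s['joints'][5])
t=cap('top'); a=ortho(c,350,480,110,235,135,3);b=ortho(t,350,480,110,235,135,3)
cv2.imwrite('pics/o3.png',np.hstack([a,b]))
E
```

```text
time_s: 6.25
eef_pos: [466.4, -115.7, 245.4]
ee_rot: [0.002, 0.168, 0.986, -0.0]
force: [0.3, 0.2, -0.6]
grip_width: 1.002
grip_force: 0.0
time_s: 7.25
eef_pos: [415.8, 163.4, 243.2]
ee_rot: [-0.0, 0.168, 0.986, -0.0]
force: [0.2, 0.8, 0.5]
grip_width: 1.002
grip_force: 0.0
[ 1.10253699e-01  1.29446584e-01  1.69633180e+00 -1.35015866e-04
  1.31619413e+00 -1.12120113e+00] 1.2314548322404302
```

View pics/o3.png

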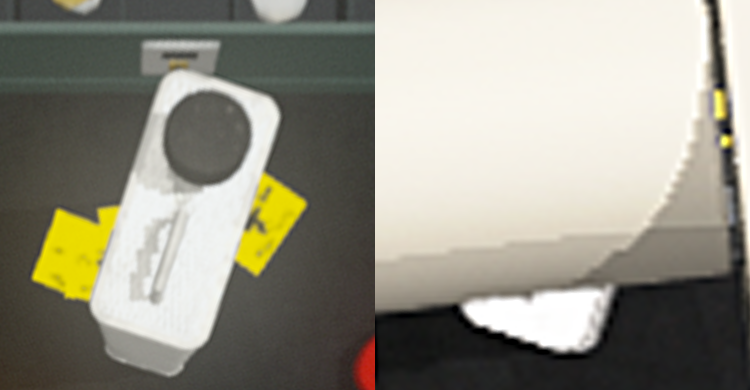

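The wrist view (left) shows the tin's top face from (165,72) to (205,348), centred near (412,173), with its long axis 17-18° off world x and the cap at (207,137). The top camera is blocked by the arm. I'll descend and grip it.

```bash
python3 -m handwheel '[[[-1,-0.07,0.18,-0.3,0.15],[-1,0,0,-0.5,0],[-1,0,0,-0.5,0],[-1,0,0,-0.5,0],[-1,0,0,-0.5,0],[-1,0,0,-0.4,0],[-1,0,0,-0.3,0],[-1,0,0,0,0],[-1,0,0,0,0]]]'
python3 -c "
from h import *
c=cap('wrist','w5.png')"
```

```text
time_s: 8.25
eef_pos: [412.9, 172.0, 93.8]
ee_rot: [0.0, 0.159, 0.987, 0.0]
force: [0.4, -0.3, 0.2]
grip_width: 0.999
grip_force: 0.0
```

View pics/w5.png

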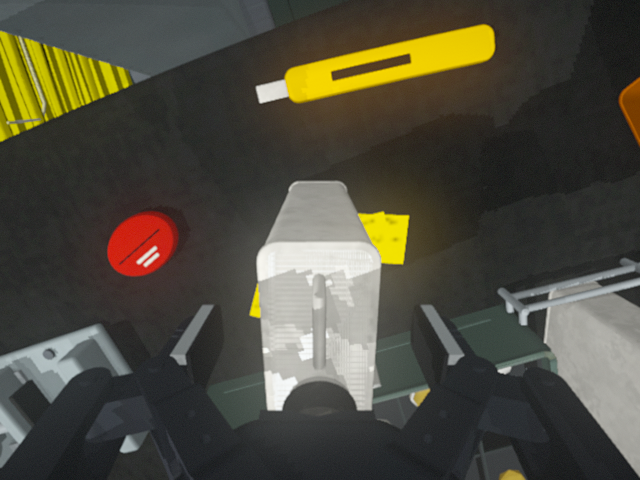

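The tin is centred between the fingers (tin 258–380, fingers about 200 and 440). I'll grip and lift it.

```bash
python3 -m handwheel '[[[1,0,0,0,0],[1,0,0,0,0],[1,0,0,0,0],[1,0,0,0,0],[1,0,0,0,0],[1,0,0,0.2,0],[1,0,0,0.4,0],[1,0,0,0.6,0],[1,0,0,0.6,0],[1,0,0,0.2,0]]]' 45
python3 - <<'E'
from h import *
c=cap('wrist','w6.png'); s=ctrl.sense(); p=s['eef_pos']; psi=s['joints'][0]-s['joints'][5]; print(p,psi)
# end edge of the tin's top, first row of bright along centre column
g=c['img'][:,300:340].mean(axis=(1,2)); print([(i,int(g[i])) for i in range(150,270,6)])
# top-face height relative to TCP: z_tcp+ (135-93.8)
for v in (235,240,245,250): 
    X=ray(c,319,v,p[2]+41); d=(X-p)[:2]; print(v,d@[-np.cos(psi-np.pi/2),-np.sin(psi-np.pi/2)], d@[np.cos(psi),np.sin(psi)])
E
```

```text
time_s: 9.3
eef_pos: [413.3, 172.6, 195.7]
ee_rot: [0.002, 0.158, 0.987, 0.0]
force: [0.3, -0.2, -5.5]
grip_width: 0.465
grip_force: 46.9
[413.3022983  172.64011767 195.68092678] 1.2527037305819064
[(150, 55), (156, 55), (162, 56), (168, 57), (174, 59), (180, 70), (186, 142), (192, 145), (198, 146), (204, 147), (210, 149), (216, 150), (222, 150), (228, 156), (234, 159), (240, 158), (246, 227), (252, 230), (258, 229), (264, 228)]
235 50.06871508024187 0.602708379757372
240 48.38752690059955 0.6053338818277378
245 46.68903725083737 0.608001171788505
250 44.97287504061562 0.6107110607171631
```

```bash
python3 -m handwheel '[[[1,0,-0.3,0,0.3],[1,0,-0.5,0,0.4],[1,0,-0.6,0,0.4],[1,0.1,-0.7,0,0.4],[1,0.2,-0.7,0,0.4],[1,0.3,-0.7,0,0.4],[1,0.3,-0.6,0,0.16],[1,0.3,-0.5,0,0],[1,0.2,-0.2,0,0],[1,0,0,0,0]]]'
python3 -m handwheel '[[[1,0,0,0,0],[1,0,0,-0.3,0],[1,0,0,-0.3,0],[1,0,0,-0.2,0]]]'
python3 - <<'E'
from h import *
c=cap('wrist','w7.png'); s=ctrl.sense(); print(s['eef_pos'],np.degrees(s['joints'][0]-s['joints'][5]))
t=cap('scene'); im=cv2.resize(c['img'],(480,360)); g=cv2.resize(t['img'][130:270,300:440],(320,320)); o=np.zeros((360,800,3),np.uint8);o[:,:480]=im;o[:320,480:]=g
cv2.imwrite('pics/o4.png',o)
E
```

```text
time_s: 10.35
eef_pos: [482.6, -68.6, 191.4]
ee_rot: [-0.001, -0.012, 1.0, 0.0]
force: [-0.4, 0.9, -4.7]
grip_width: 0.463
grip_force: 47.5
time_s: 10.75
eef_pos: [481.5, -66.4, 151.9]
ee_rot: [-0.001, -0.013, 1.0, 0.0]
force: [-0.0, 0.0, -4.1]
grip_width: 0.469
grip_force: 47.4
[481.14162946 -66.38144839 150.80012747] 91.49378589943485
```

View pics/o4.png

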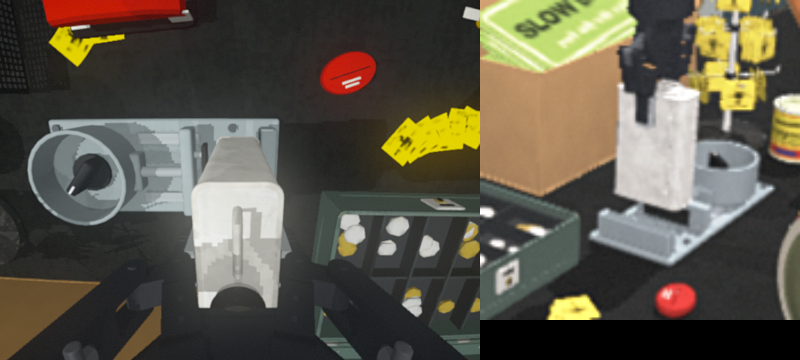

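The left view shows the tin squared to the clamp, its lower edge spanning about (215–260,140) between pad (~200) and fixed jaw (~262). The right view shows it clear above the jaws. I've used all my views, so I'll check the jaw clearance numerically.

```bash
python3 - <<'E'
from h import *
c=optics.capture('wrist'); s=ctrl.sense(); p=s['eef_pos']; zb=p[2]-93.8
g=cv2.cvtColor(c['img'],cv2.COLOR_BGR2GRAY)
print(p,zb)
print('pred tin bottom near corners',proj(c,[[p[0]-47.4,p[1]+20.5,zb],[p[0]-47.4,p[1]-20.5,zb]]).round())
print('pred fixed jaw face top near corner',proj(c,[[430.7,-44.3,36],[445,-43.9,36]]).round(), 'pad', proj(c,[[448,-101,34],[440,-101,34]]).round())
for v in (166,170,174,178,184,190): print(v,g[v,240:390:3].tolist())
E
```

```text
[482.11771674 -66.96266804 152.96006664] 59.16006664442368
pred tin bottom near corners [[347. 183.]
 [289. 182.]]
pred fixed jaw face top near corner [[347. 173.]
 [347. 192.]] pad [[274. 193.]
 [274. 183.]]
166 [175, 175, 175, 174, 175, 175, 175, 182, 141, 136, 137, 137, 137, 138, 158, 174, 173, 173, 172, 174, 174, 173, 131, 106, 101, 154, 170, 173, 171, 173, 183, 180, 183, 171, 170, 170, 171, 173, 171, 170, 165, 167, 175, 151, 91, 46, 46, 41, 40, 40]
170 [175, 140, 107, 104, 106, 99, 110, 142, 134, 126, 128, 129, 129, 129, 128, 162, 172, 171, 173, 172, 172, 159, 111, 111, 107, 114, 165, 174, 172, 174, 184, 185, 181, 170, 170, 160, 110, 99, 99, 99, 102, 101, 127, 139, 81, 44, 44, 45, 44, 44]
174 [179, 177, 177, 176, 155, 101, 89, 139, 133, 127, 129, 128, 127, 129, 128, 156, 172, 171, 174, 174, 173, 173, 114, 108, 103, 163, 172, 172, 170, 173, 184, 182, 182, 171, 142, 99, 134, 165, 166, 164, 162, 156, 133, 119, 75, 47, 46, 44, 45, 44]
178 [189, 191, 188, 186, 168, 108, 89, 140, 136, 125, 129, 129, 131, 131, 129, 136, 173, 173, 174, 174, 173, 174, 169, 168, 172, 174, 174, 171, 171, 172, 181, 183, 182, 174, 130, 82, 117, 141, 140, 142, 142, 141, 141, 126, 69, 48, 49, 46, 46, 45]
184 [184, 190, 187, 185, 172, 117, 90, 142, 151, 119, 129, 130, 130, 131, 133, 138, 172, 176, 184, 153, 149, 148, 146, 140, 140, 141, 141, 140, 142, 141, 142, 143, 143, 140, 154, 78, 118, 144, 143, 143, 145, 143, 143, 122, 60, 51, 48, 45, 46, 47]
190 [182, 188, 187, 183, 173, 123, 91, 129, 139, 125, 129, 95, 104, 131, 133, 130, 178, 161, 153, 150, 148, 148, 147, 145, 146, 142, 141, 143, 143, 142, 145, 144, 145, 142, 134, 137, 118, 143, 144, 143, 141, 141, 139, 121, 54, 54, 45, 50, 50, 48]
```

Measured edges agree with my predictions to about 1–2 px, so the clearances hold. I'll lower it onto the bed.

```bash
python3 -m handwheel '[[[1,0.03,-0.02,-0.2,0],[1,0,0,-0.25,0],[1,0,0,-0.25,0],[1,0,0,-0.18,0],[1,0,0,0,0]]]'; python3 -m handwheel '[[[1,0,0,-0.04,0],[1,0,0,-0.04,0],[1,0,0,0,0]]]';  python3 -m handwheel '[[[1,0,0,-0.02,0],[1,0,0,0,0]]]'
```

```text
time_s: 11.4
eef_pos: [483.6, -68.3, 108.3]
ee_rot: [-0.001, -0.013, 1.0, 0.0]
force: [0.3, -0.0, -5.7]
grip_width: 0.462
grip_force: 47.3
time_s: 11.7
eef_pos: [484.2, -68.5, 105.4]
ee_rot: [0.0, -0.013, 1.0, -0.0]
force: [-1.1, 0.0, -5.3]
grip_width: 0.459
grip_force: 47.4
time_s: 11.9
eef_pos: [484.1, -68.5, 104.3]
ee_rot: [0.0, -0.013, 1.0, -0.0]
force: [-0.6, 0.7, -4.4]
grip_width: 0.462
grip_force: 47.4
```

```bash
python3 -m handwheel '[[[1,0,0,-0.03,0],[1,0,0,0,0]]]'; python3 -m handwheel '[[[1,0,0,-0.02,0],[1,0,0,0,0]]]';python3 -m handwheel '[[[1,0,0,-0.02,0],[1,0,0,0,0]]]'
```

```text
time_s: 12.1
eef_pos: [484.0, -68.5, 102.6]
ee_rot: [-0.0, -0.013, 1.0, 0.0]
force: [-0.3, -0.5, -5.0]
grip_width: 0.464
grip_force: 47.4
time_s: 12.3
eef_pos: [484.1, -68.5, 101.8]
ee_rot: [0.0, -0.013, 1.0, -0.0]
force: [0.4, 0.3, -5.8]
grip_width: 0.464
grip_force: 47.6
time_s: 12.5
eef_pos: [484.2, -68.5, 101.8]
ee_rot: [0.0, -0.013, 1.0, -0.0]
force: [-3.6, 2.7, 7.1]
grip_width: 0.461
grip_force: 48.8
```

```bash
python3 -m handwheel '[[[-1,0,0,0,0],[-1,0,0,0,0],[-1,0,0,0,0],[-1,0,0,0.3,0],[-1,0,0,0.6,0],[-1,0,0,0.7,0],[-1,0,0,0.5,0],[-1,0,0,0,0]]]'
python3 -m handwheel '[[[-1,0,-0.3,0,-0.8],[-1,0,-0.6,0,-0.8],[0.25,0,-0.8,0,-0.9],[0.25,0,-0.7,0,-0.9],[0.25,0,-0.6,-0.3,-0.9],[0.25,0,-0.27,-0.6,-0.7],[0.25,0,0,-0.7,0],[0.25,0,0,-0.7,0],[0.25,0,0,0,0],[0.25,0,0,0,0]]]'
python3 - <<'E'
from h import *
s=ctrl.sense(); p=s['eef_pos'];print(p,np.degrees(s['joints'][0]-s['joints'][5]))
t=optics.capture('top');c=optics.capture('wrist'); cv2.imwrite('pics/w9.png',c['img'])
# tin cap (dark blob inside bright tin top) seen from top camera
for n,k in(('top',t),):
    q=proj(k,[[480.2,-68,143]])[0]; print('pred tin top',q)
    m=cv2.inRange(k['img'],(0,0,0),(90,90,90)); u,v=q.astype(int); 
    g=cv2.cvtColor(k['img'],cv2.COLOR_BGR2GRAY); print(g[v-26:v+28:3,u-18:u+20:2])
E
```

```text
time_s: 13.3
eef_pos: [485.4, -69.0, 209.0]
ee_rot: [0.003, -0.013, 1.0, -0.001]
force: [-1.1, -0.5, 0.5]
grip_width: 0.997
grip_force: 0.0
time_s: 14.3
eef_pos: [484.1, -232.0, 91.1]
ee_rot: [-0.0, 0.33, 0.944, 0.0]
force: [1.1, -0.1, 1.1]
grip_width: 0.374
grip_force: 0.0
[ 484.14671441 -232.00849173   91.09337358] 51.44902130661218
pred tin top [427.78496748 245.0454716 ]
[[ 32  32  33  34  35  30  30  31  31  30  28  28  31  30  30  30  33  34
   33]
 [ 33  34  32  29  41 247 231 224 233 236 235 228 255 255   0  31  33  34
   32]
 [ 21  19  20  73 245 241 228 233 237 131  73 196 255 255 255   1  10  13
   10]
 [211 200 119 116 243 239 235   5  37  40  38  50  19 198 234 182 191 189
  214]
 [115 115 119 116 231 246   0  36  37  39  37  35  37  74 208  90 223 225
  198]
 [114 115 119 121 237 245   0  38  38  38  39  35  35  23 233  83 225 225
  206]
 [111 116 119 124 215 248 247   0  41  43  39  38  13 185 233  78 157 140
  221]
 [110 117 121 124 221 243 227 203 159  38  74 159 213 197 243  69 161 151
  179]
 [109 121 122 124 229 248 251 192 200 181 204 210 214 215 238  80 159 154
  148]
 [110 122 119 121 187 250 238 236 240 114 225 207 203 246 245  54 159 158
  147]
 [107 123 120 118 172 248 237 237 237 213 220 227 233 230 246  75 158 158
  156]
 [109 119 122 121 148 233 242 234 226 207 219 240 240 243 234 106 159 161
  145]
 [108 117 121 121 126 248 236 226 229 211 192 227 244 246 244  91 158 158
  153]
 [111 119 119 123 126 238 244 230 228 210 193 229 244 244 237 121 155 159
  156]
 [111 115 121 113 125 234 217 233 227 232 156 231 243 244 229 154 155 160
  157]
 [103 107 120 120 141 236 224 230 218 230 212 223 234 235 231 160 150 161
  158]
 [108 111 122 125 134 165 230 239 233 240 236 215 231 223 192  50 145 158
  157]
 [112  96 103 108 101 108 113 121 125 124 132 136 133 117 186  54 140 159
  157]]
```

The tin stands upright on the bed, centred within about 1 px of where I predicted in the top view. I'll grasp the knob again.

```bash
python3 -m handwheel '[[[0.25,0,0,-0.3,0],[0.25,0,0,-0.3,0],[0.25,0,0,-0.3,0],[0.25,0,0,-0.24,0],[0.25,0,0,0,0],[1,0,0,0,0],[1,0,0,0,0],[1,0,0,0,0],[1,0,0,0,0],[1,0,0,0,0]]]' 40; python3 -m handwheel '[[[1,0,0,0,-0.7],[1,0,0,0,-0.7],[1,0,0,0,-0.7],[1,0,0,0,-0.7],[1,0,0,0,-0.7],[1,0,0,0,0]]]'
python3 -c "
from h import *
s=ctrl.sense(); print(np.degrees(s['joints'][0]-s['joints'][5]),s['wrist_torque'])"
```

```text
time_s: 15.4
eef_pos: [484.1, -233.1, 35.0]
ee_rot: [0.001, 0.33, 0.944, -0.001]
force: [-4.7, -3.6, 2.8]
grip_width: 0.125
grip_force: 42.9
time_s: 16.0
eef_pos: [483.9, -233.2, 35.0]
ee_rot: [0.001, 0.55, 0.835, -0.001]
force: [-6.6, -5.3, 2.7]
grip_width: 0.126
grip_force: 42.9
23.230997895547645 [-0.7736795   0.80435612 -0.16467121]
```

```bash
cat > st.py <<'E'
from h import *
s=ctrl.sense(); psi=np.degrees(s['joints'][0]-s['joints'][5]); q=np.radians(91.5-psi)
print('psi %.1f q %.3f gap %.1f'%(psi,q,66-12*q),s['wrist_torque'].round(3),s['force'].round(1))
E
python3 -m handwheel '[[[1,0,0,0,-0.7],[1,0,0,0,-0.7],[1,0,0,0,-0.7],[1,0,0,0,-0.7],[1,0,0,0,-0.7]]]'; python3 st.py;  python3 -m handwheel '[[[1,0,0,0,-0.5],[1,0,0,0,-0.5],[1,0,0,0,-0.5]]]' >/dev/null; python3 st.py;python3 -m handwheel '[[[1,0,0,0,-0.5],[1,0,0,0,-0.5],[1,0,0,0,-0.5]]]'>/dev/null; python3 st.py;python3 -m handwheel '[[[1,0,0,0,-0.5],[1,0,0,0,-0.5],[1,0,0,0,0]]]'; python3 st.py
```

```text
time_s: 16.5
eef_pos: [483.8, -233.3, 35.0]
ee_rot: [0.001, 0.736, 0.677, -0.001]
force: [-6.8, -5.1, 3.7]
grip_width: 0.129
grip_force: 43.1
psi -4.8 q 1.681 gap 45.8 [-0.869  1.055  0.286] [-6.8 -5.1  3.7]
psi -16.8 q 1.889 gap 43.3 [-0.961  1.151  0.297] [-7.6 -4.9  4.1]
psi -28.8 q 2.099 gap 40.8 [-0.95   1.182  0.288] [-6.5 -5.   3.4]
time_s: 17.4
eef_pos: [483.6, -233.2, 35.0]
ee_rot: [0.001, 0.893, 0.449, -0.001]
force: [-7.8, -5.2, 4.1]
grip_width: 0.129
grip_force: 43.1
psi -36.7 q 2.238 gap 39.1 [-0.978  1.361 -0.057] [-7.8 -5.2  4.1]
```

```bash
cat > tin.py <<'E'
from h import *
k=optics.capture('top'); g=cv2.cvtColor(k['img'],cv2.COLOR_BGR2GRAY)
for v in (255,262): print(v,g[v,398:452].tolist())
E
python3 tin.py; python3 -m handwheel '[[[1,0,0,0,-0.5],[1,0,0,0,-0.5]]]' >/dev/null; python3 st.py; python3 tin.py
```

```text
255 [135, 163, 156, 155, 153, 152, 154, 153, 43, 111, 114, 117, 116, 120, 122, 118, 126, 175, 222, 232, 221, 224, 249, 243, 239, 241, 240, 212, 155, 217, 211, 239, 233, 228, 227, 233, 240, 225, 201, 133, 107, 127, 129, 143, 156, 141, 128, 123, 140, 135, 127, 127, 126, 143]
262 [95, 110, 112, 151, 200, 197, 194, 187, 127, 101, 106, 111, 116, 112, 105, 119, 111, 193, 255, 255, 254, 253, 255, 255, 255, 255, 255, 255, 222, 221, 232, 248, 240, 237, 237, 239, 237, 218, 207, 155, 119, 132, 134, 131, 133, 130, 130, 133, 131, 130, 146, 137, 130, 133]
psi -44.8 q 2.378 gap 37.5 [-0.94   1.318  0.307] [-8.7 -4.9  4.1]
255 [134, 161, 154, 155, 152, 151, 155, 153, 49, 111, 119, 115, 119, 121, 120, 121, 120, 229, 235, 243, 239, 236, 240, 234, 239, 238, 221, 188, 189, 208, 240, 238, 238, 242, 240, 237, 235, 217, 155, 129, 143, 125, 127, 144, 156, 141, 127, 124, 141, 136, 128, 126, 126, 146]
262 [95, 112, 112, 152, 198, 196, 193, 187, 127, 104, 106, 111, 116, 112, 120, 105, 114, 255, 255, 255, 255, 254, 255, 255, 255, 255, 255, 249, 187, 223, 238, 236, 235, 236, 233, 230, 229, 225, 190, 129, 129, 132, 133, 131, 133, 128, 132, 132, 132, 130, 145, 137, 132, 133]
```

```bash
python3 -m handwheel '[[[1,0,0,0,-0.4],[1,0,0,0,-0.4]]]' >/dev/null; python3 st.py; python3 tin.py; python3 -m handwheel '[[[1,0,0,0,-0.4],[1,0,0,0,-0.3]]]' >/dev/null; python3 st.py; python3 tin.py
```

```text
psi -51.1 q 2.489 gap 36.1 [-0.899  1.391  0.317] [-8.2 -4.3  5. ]
255 [135, 162, 156, 154, 152, 153, 153, 152, 48, 111, 118, 116, 119, 119, 119, 122, 120, 229, 238, 241, 241, 234, 229, 225, 225, 227, 210, 182, 188, 203, 228, 227, 229, 229, 227, 227, 236, 220, 178, 147, 141, 125, 128, 143, 157, 141, 127, 125, 140, 136, 129, 126, 126, 146]
262 [94, 111, 112, 150, 199, 197, 193, 188, 127, 103, 108, 108, 116, 112, 120, 104, 114, 255, 255, 255, 255, 255, 255, 255, 255, 255, 255, 241, 185, 211, 231, 229, 229, 229, 225, 222, 225, 220, 179, 106, 133, 132, 133, 133, 132, 130, 130, 133, 132, 129, 145, 137, 129, 132]
psi -56.7 q 2.587 gap 35.0 [-0.914  1.419  0.365] [-9.7 -5.4  4.2]
255 [134, 162, 154, 156, 152, 152, 153, 152, 49, 111, 117, 116, 119, 121, 121, 122, 120, 230, 239, 247, 245, 234, 230, 236, 242, 232, 223, 175, 188, 204, 236, 239, 232, 239, 235, 229, 237, 213, 163, 150, 140, 125, 128, 144, 155, 143, 126, 124, 141, 138, 128, 128, 127, 146]
262 [96, 110, 111, 153, 200, 196, 194, 187, 127, 102, 109, 110, 115, 114, 119, 105, 114, 255, 255, 255, 255, 255, 255, 255, 255, 255, 255, 244, 188, 212, 232, 231, 227, 226, 224, 229, 234, 223, 186, 123, 130, 130, 133, 131, 132, 129, 129, 133, 132, 129, 146, 137, 131, 133]
```

The tin has stopped against the fixed jaw, and the torque is rising. The gap of 35 mm means the pad is about 6 mm in. I'll release and retreat.

```bash
python3 -m handwheel '[[[0.25,0,0,0,0],[0.25,0,0,0,0],[0.25,0,0,0,0],[0.25,0,0,0.3,0],[0.25,0,0,0.5,0],[0.25,0,0,0.6,0],[0.25,0,0,0.6,0],[0.25,0,0,0.6,0],[0.25,0,0,0,0],[0.25,0,0,0,0]]]'
python3 st.py; python3 tin.py; python3 - <<'E'
from h import *
c=cap('wrist'); a=ortho(c,440,528,-277,-189,52.5,5); w=(cv2.inRange(a,(215,215,215),(255,255,255)))
m=np.zeros_like(w); cv2.circle(m,(220,220),125,255,-1); w&=m
for k in cv2.findContours(w,0,2)[0]:
    if cv2.contourArea(k)>60:
        x,y=cv2.minAreaRect(k)[0]; print('blob',cv2.contourArea(k),528-y/5,-189-x/5, cv2.minAreaRect(k)[1:])
        X,Y=528-y/5-484,-189-x/5+232; print('q~',np.radians(1.5)-np.arctan2(Y,X))
E
```

```text
time_s: 19.2
eef_pos: [484.1, -231.9, 163.9]
ee_rot: [0.0, 0.958, 0.288, 0.0]
force: [-0.7, -0.0, -0.3]
grip_width: 0.376
grip_force: 0.0
psi -56.5 q 2.584 gap 35.0 [0.025 0.001 0.006] [-0.7 -0.  -0.3]
255 [136, 165, 157, 157, 155, 154, 156, 154, 50, 113, 121, 117, 121, 123, 123, 126, 122, 233, 242, 251, 248, 238, 231, 238, 243, 233, 226, 176, 191, 208, 237, 240, 233, 240, 237, 231, 236, 210, 163, 152, 144, 125, 128, 141, 153, 143, 136, 131, 147, 145, 139, 140, 128, 143]
262 [129, 162, 157, 156, 157, 154, 157, 157, 82, 114, 113, 111, 117, 115, 123, 105, 100, 244, 242, 238, 241, 236, 234, 237, 234, 234, 234, 182, 177, 220, 236, 233, 230, 227, 226, 230, 235, 220, 208, 203, 202, 203, 203, 202, 202, 199, 201, 204, 202, 201, 214, 206, 204, 215]
blob 422.5 471.5556884765625 -241.17691650390626 ((50.21641159057617, 10.668892860412598), 54.090274810791016)
q~ 2.5323593264460373
```

The knob has stayed at q ≈ 2.55 and the tin hasn't moved since release, so I'm handing in.

```bash
python3 -c "
from rig import ctrl
print(ctrl.finish_job())"
```

```text
the job is handed in; nothing more can be done
None
```

The loose tin now stands upright mid-way across the clamp bed, held against the fixed jaw with the sprung pad about 6 mm (half way) in by knob angle, and the job was handed in at about 19 s with the arm clear.

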